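Rack the thick gel cassette in the slot that fits it

ROBOT

A 7-joint arm with a two-finger parallel gripper is mounted at the origin on the work surface; the furniture and walls round the work are solid. World frame = base frame: x ahead of the robot, y to its left, z up, the work surface at z = 0. Lengths are in m, angles in rad, forces in N, time in s.
With the tool pointing down it reaches from about 0.425 to 0.875 m from the base axis. Payload 4.7 kg.
Tool frame: the origin (TCP) lies where the fingers leave the gripper's body, on its centre line; the fingertips stand 70 mm ahead of it and the grasp point (between the pads) lies 51 mm ahead of it; z points along the fingers, y is the line along which they close (so a half turn about z gives the same grasp; the last joint's range is limited). The gripper opens to 87 mm and grips with 3 to 60 N. Pads are 19 mm wide; open, the fingers measure 117 mm over their backs; the gripper's body (75 mm by 190 mm) begins 51 mm behind the grasp point.
Start: joints at [-1.16, 0.321, -0.07, 1.45, 0.023, 1.371, -0.057], TCP at [0.251, 0.6, 0.292] pointing down, gripper open.
Joint ranges: [-2.86, 2.86], [-0.3, 2.09], [-1.38, 1.24], [0.06, 2.45], [-1.56, 4.7], [0.09, 2.05], [-2.69, 2.69]. Speed limits (rad/s): [2.57, 2.57, 3.14, 3.14, 3.14, 3.14, 3.14].

INTERFACE

Orientations are given as a rotation vector (axis times angle).
In Python, from bench import get_state, get_image, get_calibration, close_job gives the robot as it stands.
- The arm moves only by the tool send_rows, never from a script. Its argument "rows" is a list of rows, each an object of numbers: "hand": the finger opening in mm, from 0 to 87; "x", "y", "z": the shift along the world's x, y, z in mm; "roll": the turn about the world's z in degrees. A call has 1 to 10 rows; each row shifts and turns the commanded pose from where the row before left it; what a row does not reach is not made up. A row lasts 1/10 s, in which the tool goes at most 50 mm and 8.59 degrees, less where a joint would pass 70% of its speed; a pose out of reach is approached as far as the arm can. A call is refused whole if a number of a shift passes 50 or a number of a turn 8.59, either way. A call with a gripper value outside its range is refused whole. The fingers move at their own pace and stop on an object; "force" is the grip in N (left out, the last holds). Time passes only in rows, so rows that do not move let the fingers close. It gives the time, the measured TCP pose, the force, the opening and the grip force at its end, in the units of the state.
- get_state(): the state, without advancing time (a new reading comes with each control period).
- get_image(name): name is "side" or "top" or "wrist"; returns the picture (420x560x3 uint8, blue, green, red); there is no depth.
- get_calibration(name): a dict with "mtx" (3x3 intrinsics, pixels), "world_from_camera" (4x4, takes a point from camera to world coordinates). Camera axes: x right, y down, z forward; pixel columns grow to the right and rows downward; lengths in m; the calibration is good to about 2 mm. A picture is of the moment at which its call begins: read the wrist's pose just before it. get_calibration takes no time and is no camera call; for the wrist camera it gives the pose at the moment of the call.
- close_job(): hands the job in; it is judged then, once.
The state is a dict: "time": time; "joint_positions": joint angles; "qd": joint speeds; "joint_torque": joint torques, N m; "position": TCP position; "tool_rot": TCP orientation; "ft_force": force on the tool from outside, world axes, zero at the start; "torque": the same for the moment, N m; "grip_width": opening from 0.0 (shut) to 1.0 (fully open); "grip_force": force on a finger pad.
Only numpy, scipy, OpenCV 4.12 (cv2) and the standard library are available. Lean on these libraries where they do the work, as an engineer would, in place of code of your own. Each camera call takes 0.05 s, during which the arm holds its last target. There are 200 camera calls.

TASK

Two gel cassettes of the same height and width stand on the bench. Put the thicker one away in the white rack: standing upright in the slot whose width matches its thickness, all the way down on the slot's floor and roughly centred along the slot. Leave the thinner cassette standing where it is, and let go.

Things in the scene. Friction and masses are not known exactly. Their poses are not given: they have to be found in the camera images.
- thick_center (a point): Centre (half-way up, 50 mm above the underside) of the thicker gel cassette: an upright grey plastic plate with a small window in the lower half of each face, loose, about 0.2 kg, 24 mm thick (along its x), 90 mm wide (along its y), 100 mm high (z up). It stands free on its narrow 24 x 90 mm edge on the bench. Grasp it across its thickness near the top.
- thin_center (a point): Centre (half-way up) of the thinner gel cassette: the same look, width and height, but only 14 mm thick (along its x); it also stands free on the bench, about 0.14 kg. It is to be left alone. The two cassettes may stand in either order.
- rack: White three-slot rack fixed to the bench, 162 mm (x) by 120 mm (y) by 48 mm high; origin: centre of its underside. Slots run along y, open at top and both ends, between 14 mm walls 110 mm long with rounded tops; slot floors 8 mm above the bench. From -x (robot side) to +x: 56 mm wide (centre at x = -39 mm), 32 mm (x = +19 mm), 18 mm (x = +58 mm).
- slot (a point): Centre of the floor of the rack's 32 mm wide middle slot, the match for the 24 mm cassette; axes as the rack's: x across the slot, y along it, z up. The floor is 8 mm above the bench, the wall tops 40 mm above the floor. The cassette's 90 mm width goes along y.
Not all that is in view belongs to the job. Leave any purple look-alike of the rack alone. Leave any blue look-alike of the part that bears thin_center alone.

How it is judged:
By the outcome, as a careful person would: the job done as asked, in the order asked, and still so for the second after the job is handed in, with the robot touching nothing.
It also fails if it takes over 32 s, if anything falls off the work surface, if the arm or the gripper's body presses on something with over 40 N, if the wrist force passes 120 N, or if a joint passes its speed limit or range.

## Working session

There is one attempt and no reset: what is moved stays moved. The work goes in short steps, Python scripts to look and compute and a tool call to move; the robot and the scene stay as the last step left them, time stands still between calls to the robot, and variables do not carry over. Pictures are saved under pics/ and viewed, at most 10 in all, crops included, and the job is handed in when it is done.

Besides the shell and the picture viewer there is one more tool, called after "Request:" as name(argument=value, ...), one argument or row to a line, values as JSON. send_rows: Moves the arm, as the interface text tells. Its arguments: {"type":"object","properties":{"rows":{"type":"array","items":{"type":"object","properties":{"hand":{"type":"number"},"x":{"type":"number"},"y":{"type":"number"},"z":{"type":"number"},"roll":{"type":"number"}}}},"force":{"type":"number"}},"required":["rows"]}

```bash
mkdir -p pics
python3 - <<'E'
from bench import *
import cv2,numpy as np
print(get_state())
for n in("top","side"):
    cv2.imwrite(f"pics/{n}0.png",get_image(n)); c=get_calibration(n); print(n,np.round(c["mtx"],1).tolist(),np.round(c["world_from_camera"],3).tolist())
E
```

```text
{'time': 0.0, 'joint_positions': array([-1.1598746 ,  0.32179605, -0.07008756,  1.45169576,  0.02257818,
        1.37079552, -0.05690837]), 'qd': array([-4.29293733e-04,  3.91175950e-04,  4.68836884e-04,  2.29269144e-04,
        9.46069636e-06,  5.78556513e-04, -2.14832836e-03]), 'joint_torque': array([-2.05126685e-05, -4.91289961e+01, -4.03777175e-01, -3.12537432e+01,
       -6.38970709e-02,  4.34494636e-02,  1.78511141e-04]), 'position': array([0.25108389, 0.59907997, 0.29116848]), 'tool_rot': array([-6.19152776e-01, -3.07966933e+00,  2.95945157e-03]), 'ft_force': array([ 0.97450674, -0.06665633,  0.54367046]), 'torque': array([ 0.00399364, -0.01189805, -0.01219506]), 'grip_force': 0.0, 'grip_width': 0.997475935930862}
top [[420.1, 0.0, 279.2], [0.0, 420.1, 212.0], [0.0, 0.0, 1.0]] [[-0.026, -0.995, 0.1, 0.425], [-1.0, 0.025, -0.002, 0.03], [-0.0, -0.1, -0.995, 1.036], [0.0, 0.0, 0.0, 1.0]]
side [[389.2, 0.0, 280.6], [0.0, 389.2, 207.0], [0.0, 0.0, 1.0]] [[0.998, -0.065, 0.019, 0.484], [-0.066, -0.877, 0.476, -0.438], [-0.014, -0.476, -0.879, 0.906], [0.0, 0.0, 0.0, 1.0]]
```

View pics/top0.png

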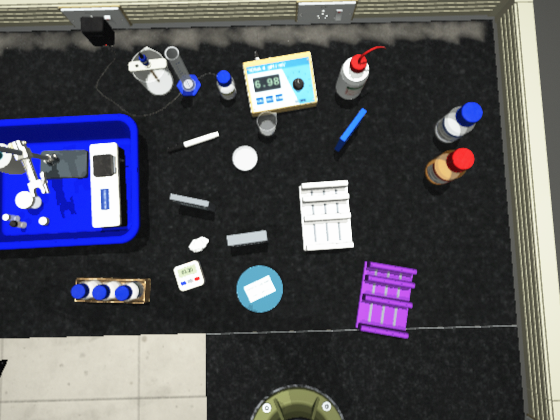

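View pics/side0.png

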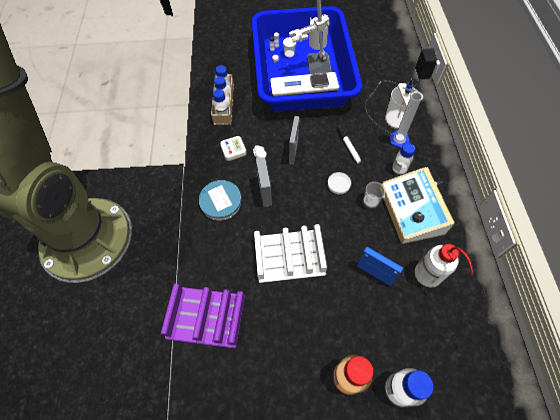

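The top view shows the thin cassette at about (189,201), the thick one at about (247,238), and the white rack at about (326,215). I'll enlarge this area to read the edges.

Run:
```python
import cv2
im=cv2.imread("pics/top0.png")[170:260,160:360]
cv2.imwrite("pics/crop1.png",cv2.resize(im,None,fx=4,fy=4,interpolation=cv2.INTER_CUBIC))
im=cv2.imread("pics/side0.png")[100:290,230:350]
cv2.imwrite("pics/crop2.png",cv2.resize(im,None,fx=3,fy=3,interpolation=cv2.INTER_CUBIC))
```

```text
(no output)
```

View pics/crop1.png

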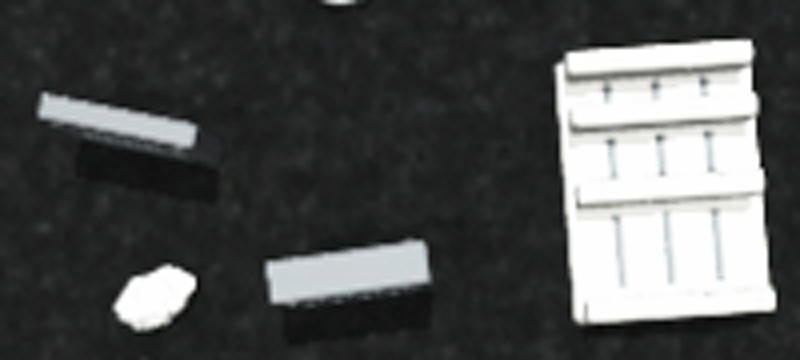

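View pics/crop2.png

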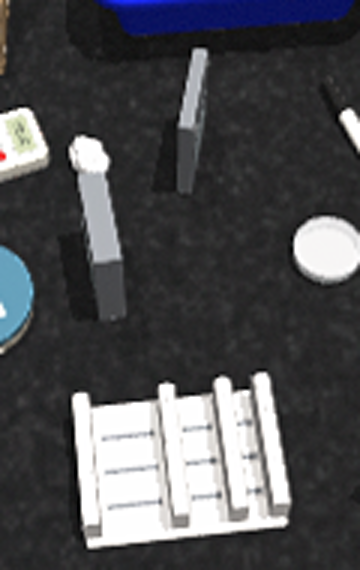

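The first crop shows the thick top face with corners (266,262), (425,241), (431,281) and (271,304). The rack's four wall tops run left to right, for example (572,118)-(757,105) and (577,193)-(763,182) on either side of the 32 mm slot.

```bash
cat > h.py <<'E'
import numpy as np
from bench import *
def w(cal,u,v,z):
    T=np.array(cal["world_from_camera"]);d=T[:3,:3]@np.linalg.inv(cal["mtx"])@[u,v,1]
    return T[:3,3]+d*(z-T[2,3])/d[2]
E
python3 - <<'E'
from h import *
t=get_calibration("top");s=get_calibration("side")
c=lambda u,v,z:1000*w(t,160+(u+.5)/4-.5,170+(v+.5)/4-.5,z)[:2]
c2=lambda u,v,z:1000*w(s,230+(u+.5)/3-.5,100+(v+.5)/3-.5,z)[:2]
def rep(n,P):
    P=np.array(P);print(n,P.round(0).tolist(),"centre",P.mean(0).round(1),"sides",np.linalg.norm(P-np.roll(P,-1,0),axis=1).round(0))
    d=P[0]-P[1]+P[3]-P[2];print("  y-dir yaw deg",np.degrees(np.arctan2(-d[0],d[1])))
rep("thick",[c(*p,.1) for p in[(266,262),(425,241),(431,281),(271,304)]])
rep("thin",[c(*p,.1) for p in[(42,93),(197,124),(191,149),(38,117)]])
rep("thick side",[c2(*p,.1) for p in[(79,172),(93,263),(124,256),(103,172)]])
rep("slotwalls",[c(*p,.048) for p in[(572,118),(757,105),(763,182),(577,193)]])
rep("outer",[c(*p,.048) for p in[(566,63),(752,50),(775,300),(584,312)]])
rep("side slotwalls",[c2(*p,.048) for p in[(167,388),(180,517),(239,510),(223,382)]])
E
```

```text
thick [[471.0, 148.0], [480.0, 59.0], [458.0, 56.0], [447.0, 145.0]] centre [464. 102.] sides [89. 23. 90. 24.]
  y-dir yaw deg 6.389817018499725
thin [[569.0, 272.0], [549.0, 185.0], [535.0, 189.0], [555.0, 275.0]] centre [552.2 230.4] sides [89. 14. 88. 14.]
  y-dir yaw deg -13.062541130405831
thick side [[449.0, 147.0], [457.0, 56.0], [483.0, 61.0], [469.0, 145.0]] centre [464.6 102.3] sides [91. 26. 85. 20.]
  y-dir yaw deg 6.914139386213478
slotwalls [[554.0, -28.0], [559.0, -138.0], [513.0, -140.0], [509.0, -30.0]] centre [533.8 -84. ] sides [110.  46. 110.  45.]
  y-dir yaw deg 2.260131043273993
outer [[587.0, -26.0], [592.0, -137.0], [443.0, -144.0], [439.0, -32.0]] centre [515.4 -84.5] sides [111. 149. 112. 148.]
  y-dir yaw deg 2.347661597928081
side slotwalls [[510.0, -35.0], [513.0, -144.0], [558.0, -142.0], [556.0, -33.0]] centre [534.3 -88.5] sides [109.  46. 109.  46.]
  y-dir yaw deg 1.0665306013863887
```

Both views agree: the thick cassette is at (464,102) with yaw about 6.5°, and the slot is at (534,-86) with yaw about 2°. The sizes match the task. The tool's closing direction is at about 67°, so it needs to turn about -61°.

Request:
send_rows(
  rows=[
    {"x": 15, "y": -35, "roll": -4.4, "hand": 87},
    {"x": 15, "y": -35, "roll": -4.4},
    {"x": 15, "y": -35, "roll": -4.4},
    {"x": 15, "y": -35, "roll": -4.4},
    {"x": 15, "y": -35, "roll": -4.4},
    {"x": 15, "y": -35, "roll": -4.4},
    {"x": 15, "y": -35, "roll": -4.4},
    {"x": 15, "y": -35, "roll": -4.4},
    {"x": 15, "y": -35, "roll": -4.4},
    {"x": 15, "y": -35, "roll": -4.4},
  ],
  force=20,
)

```text
schema error: expected keys hand, x, y, z, roll
```

Request:
send_rows(
  rows=[
    {"x": 13, "y": -30, "roll": -4.2},
    {"x": 13, "y": -30, "roll": -4.2},
    {"x": 13, "y": -30, "roll": -4.2},
    {"x": 12, "y": -29, "roll": -4.1},
    {"x": 12, "y": -28},
    {},
    {},
  ],
)

```text
schema error: expected keys hand, x, y, z, roll
```

```bash
cat > st.py <<'E'
from h import *
from scipy.spatial.transform import Rotation as R
s=get_state();m=R.from_rotvec(s["tool_rot"]).as_matrix()
yaw=np.degrees(np.arctan2(m[1,1],m[0,1]))
print("t",s["time"],"pos",(1000*s["position"]).round(1),"closeyaw",round((yaw+90)%180-90,2),"z",m[:,2].round(3),"F",s["ft_force"].round(1),"grip",s["grip_width"]*87,s["grip_force"],"q",s["joint_positions"].round(2))
E
python3 st.py
python3 - <<'E'
from h import *
import cv2
c=get_calibration("wrist");print(c); im=get_image("wrist");cv2.imwrite("pics/w1.png",im)
E
```

```text
t 0.1 pos [251.1 599.1 291.3] closeyaw 67.27 z [-0.001 -0.002 -1.   ] F [0.1 0.1 0.1] grip 86.94877933477743 0.0 q [-1.16  0.32 -0.07  1.45  0.02  1.37 -0.06]
{'mtx': array([[301.0538518 ,   0.        , 278.08780825],
       [  0.        , 301.0538518 , 210.89050784],
       [  0.        ,   0.        ,   1.        ]]), 'world_from_camera': array([[ 0.3867931 ,  0.8855751 ,  0.25719222,  0.17993475],
       [ 0.92216574, -0.37108109, -0.10912915,  0.62785034],
       [-0.00120289,  0.27938426, -0.96017862,  0.38349542],
       [ 0.        ,  0.        ,  0.        ,  1.        ]])}
```

View pics/w1.png

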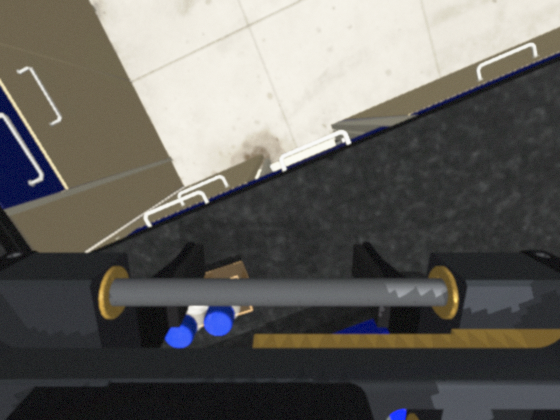

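The moves were refused because every row needs all the keys. The picture is from the start pose and shows only floor and vials. Sending again.

Request:
send_rows(
  rows=[
    {"x": 15, "y": -35, "z": 0, "roll": -4.4, "hand": 87},
    {"x": 15, "y": -35, "z": 0, "roll": -4.4, "hand": 87},
    {"x": 15, "y": -35, "z": 0, "roll": -4.4, "hand": 87},
    {"x": 15, "y": -35, "z": 0, "roll": -4.4, "hand": 87},
    {"x": 15, "y": -35, "z": 0, "roll": -4.4, "hand": 87},
    {"x": 15, "y": -35, "z": 0, "roll": -4.4, "hand": 87},
    {"x": 15, "y": -35, "z": 0, "roll": -4.4, "hand": 87},
    {"x": 15, "y": -35, "z": 0, "roll": -4.4, "hand": 87},
    {"x": 15, "y": -35, "z": 0, "roll": -4.4, "hand": 87},
    {"x": 15, "y": -35, "z": 0, "roll": -4.4, "hand": 87},
  ],
  force=20,
)

```text
time: 1.15
position: [0.4015, 0.2479, 0.2922]
tool_rot: [-1.732, -2.621, -0.0]
ft_force: [0.1, 0.5, 0.0]
grip_width: 1.0
grip_force: 0.0
```

Request:
send_rows(
  rows=[
    {"x": 13, "y": -30, "z": 0, "roll": -4.2, "hand": 87},
    {"x": 13, "y": -30, "z": 0, "roll": -4.2, "hand": 87},
    {"x": 13, "y": -30, "z": 0, "roll": -4.2, "hand": 87},
    {"x": 12, "y": -29, "z": 0, "roll": -4.1, "hand": 87},
    {"x": 12, "y": -28, "z": 0, "roll": 0, "hand": 87},
    {"x": 0, "y": 0, "z": 0, "roll": 0, "hand": 87},
    {"x": 0, "y": 0, "z": 0, "roll": 0, "hand": 87},
  ],
)

```text
time: 1.85
position: [0.4641, 0.1021, 0.2921]
tool_rot: [-2.092, -2.343, -0.0]
ft_force: [-1.2, 0.1, -1.0]
grip_width: 0.999
grip_force: 0.0
```

```bash
python3 st.py
python3 - <<'E'
from h import *
import cv2
c=get_calibration("wrist");print(c); im=get_image("wrist");cv2.imwrite("pics/w2.png",im)
E
```

```text
t 1.85 pos [464.1 102.1 292.1] closeyaw 6.47 z [-0.  0. -1.] F [-1.2  0.1 -1. ] grip 86.91936691648759 0.0 q [-0.68 -0.07  0.39  1.88  0.03  1.33 -0.18]
{'mtx': array([[301.0538518 ,   0.        , 278.08780825],
       [  0.        , 301.0538518 , 210.89050784],
       [  0.        ,   0.        ,   1.        ]]), 'world_from_camera': array([[ 9.93670084e-01,  1.07812668e-01,  3.15625274e-02,
         4.54898241e-01],
       [ 1.12337251e-01, -9.54457094e-01, -2.76391024e-01,
         1.77074698e-01],
       [ 3.26624474e-04,  2.78187139e-01, -9.60526839e-01,
         3.84387455e-01],
       [ 0.00000000e+00,  0.00000000e+00,  0.00000000e+00,
         1.00000000e+00]])}
```

View pics/w2.png

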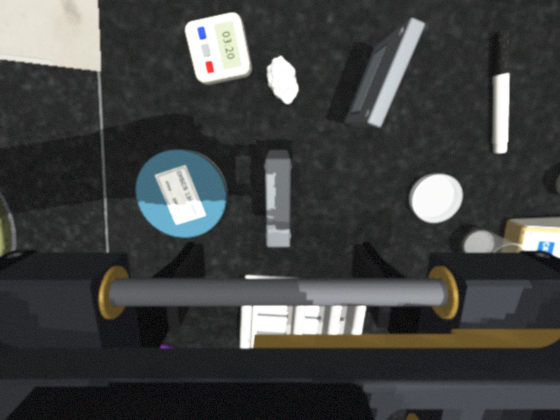

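The wrist view shows the thick cassette's top face centred at column 278, aligned with the tool axis and parallel to the image edges. I'll descend and grasp.

Request:
send_rows(
  rows=[
    {"x": 0, "y": 0, "z": -35, "roll": 0, "hand": 87},
    {"x": 0, "y": 0, "z": -35, "roll": 0, "hand": 87},
    {"x": 0, "y": 0, "z": -35, "roll": 0, "hand": 87},
    {"x": 0, "y": 0, "z": -30, "roll": 0, "hand": 87},
    {"x": 0, "y": 0, "z": -20, "roll": 0, "hand": 87},
    {"x": 0, "y": 0, "z": -6, "roll": 0, "hand": 87},
    {"x": 0, "y": 0, "z": 0, "roll": 0, "hand": 87},
    {"x": 0, "y": 0, "z": 0, "roll": 0, "hand": 35},
    {"x": 0, "y": 0, "z": 0, "roll": 0, "hand": 35},
    {"x": 0, "y": 0, "z": 0, "roll": 0, "hand": 35},
  ],
)

```text
time: 2.9
position: [0.4649, 0.1029, 0.1324]
tool_rot: [2.09, 2.345, 0.003]
ft_force: [-0.2, 0.3, -0.5]
grip_width: 0.809
grip_force: 0.0
```

Request:
send_rows(
  rows=[
    {"x": 0, "y": 0, "z": 0, "roll": 0, "hand": 30},
    {"x": 0, "y": 0, "z": 0, "roll": 0, "hand": 26},
    {"x": 0, "y": 0, "z": 0, "roll": 0, "hand": 20},
    {"x": 0, "y": 0, "z": 0, "roll": 0, "hand": 15},
    {"x": 0, "y": 0, "z": 0, "roll": 0, "hand": 15},
    {"x": 0, "y": 0, "z": 0, "roll": 0, "hand": 15},
  ],
)

```text
time: 3.5
position: [0.4642, 0.1025, 0.1312]
tool_rot: [-2.091, -2.345, 0.0]
ft_force: [-0.0, -0.1, -1.0]
grip_width: 0.274
grip_force: 20.0
```

```bash
python3 st.py
```

```text
t 3.5 pos [464.2 102.5 131.2] closeyaw 6.57 z [-0. -0. -1.] F [-0.  -0.1 -1. ] grip 23.810206000278892 19.9938588734949 q [-0.66  0.1   0.41  2.07 -0.05  0.98 -0.12]
```

Gripped at 23.8 mm, so it's the thick one. I'll lift it and carry it above the slot.

Request:
send_rows(
  rows=[
    {"x": 0, "y": 0, "z": 10, "roll": 0, "hand": 15},
    {"x": 0, "y": 0, "z": 25, "roll": 0, "hand": 15},
    {"x": 0, "y": 0, "z": 35, "roll": 0, "hand": 15},
    {"x": 7, "y": -19, "z": 20, "roll": -0.5, "hand": 15},
    {"x": 12, "y": -30, "z": 0, "roll": -1, "hand": 15},
    {"x": 13, "y": -35, "z": 0, "roll": -1, "hand": 15},
    {"x": 13, "y": -35, "z": 0, "roll": -1, "hand": 15},
    {"x": 13, "y": -35, "z": 0, "roll": -1, "hand": 15},
    {"x": 8, "y": -24, "z": 0, "roll": 0, "hand": 15},
    {"x": 4, "y": -10, "z": 0, "roll": 0, "hand": 15},
  ],
  force=30,
)

```text
time: 4.5
position: [0.5343, -0.0887, 0.2217]
tool_rot: [2.185, 2.256, -0.001]
ft_force: [0.0, 0.1, -2.8]
grip_width: 0.275
grip_force: 30.0
```

Request:
send_rows(
  rows=[
    {"x": 0, "y": 0, "z": -12, "roll": 0, "hand": 15},
    {"x": 0, "y": 0, "z": -10, "roll": 0, "hand": 15},
    {"x": 0, "y": 0, "z": -5, "roll": 0, "hand": 15},
    {"x": 0, "y": 0, "z": 0, "roll": 0, "hand": 15},
  ],
)

```text
time: 4.9
position: [0.5332, -0.0837, 0.1927]
tool_rot: [-2.176, -2.262, 0.003]
ft_force: [-0.5, 0.1, -2.7]
grip_width: 0.275
grip_force: 30.0
```

```bash
python3 st.py
python3 - <<'E'
from h import *
import cv2
print(get_calibration("wrist")["world_from_camera"].round(4).tolist())
a=get_image("wrist")[90:350,150:420]; b=get_image("side")[190:320,210:370]
cv2.imwrite("pics/w3.png",cv2.resize(a,None,fx=2,fy=2,interpolation=cv2.INTER_CUBIC))
cv2.imwrite("pics/s3.png",cv2.resize(b,None,fx=4,fy=4,interpolation=cv2.INTER_CUBIC))
E
```

```text
t 4.9 pos [533.2 -83.7 192.7] closeyaw 2.21 z [-0.003  0.001 -1.   ] F [-0.5  0.1 -2.7] grip 23.957487248945178 29.981559763255063 q [-0.44  0.18  0.6   1.87 -0.11  1.13  0.24]
[[0.9993, 0.0372, 0.0084, 0.5299], [0.0381, -0.9599, -0.2778, -0.0083], [-0.0023, 0.2779, -0.9606, 0.285], [0.0, 0.0, 0.0, 1.0]]
```

View pics/w3.png

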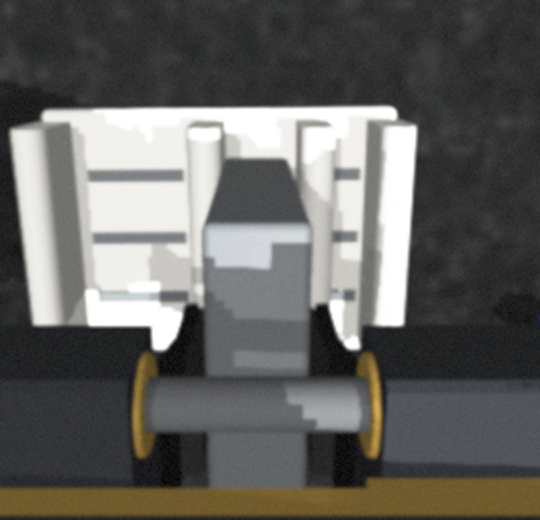

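View pics/s3.png

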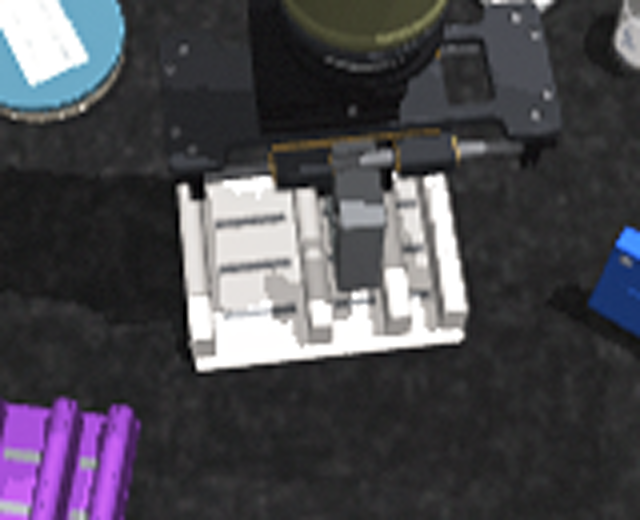

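The wrist crop shows the slot's far wall ends at columns 188-222 and 303-335 (row ~128). The cassette's lower far edge runs from 222 to 288 at row 160, and its top far edge from 205 to 309 at row 226.

Run:
```python
from h import *
t=get_calibration("wrist");s=get_calibration("side")
f=lambda n,u,v,z:print(n,(1000*w(t,150+(u+.5)/2-.5,90+(v+.5)/2-.5,z)[:2]).round(1))
g=lambda n,u,v,z:print("side",n,(1000*w(s,210+(u+.5)/4-.5,190+(v+.5)/4-.5,z)[:2]).round(1))
for u in(188,222,303,335):f("wall",u,128,.048)
f("outL",13,128,.048);f("outR",415,126,.048)
for u in(222,288):f("cas low",u,160,.0615)
for u in(205,309):f("cas top",u,226,.1615)
for u in(306,332):g("wallA -y",u,322,.044)
for u in(386,410):g("wallB -y",u,312,.044)
g("casbot",338,288,.0615);g("casbot",382,286,.0615)
g("castop",341,222,.1615);g("castop",384,221,.1615)
```

```text
wall [504.7 -32.6]
wall [518.  -32.1]
wall [549.6 -31. ]
wall [562.1 -30.5]
outL [436.4 -35.2]
outR [593.2 -28.6]
cas low [518.9 -42.6]
cas low [543.6 -41.7]
cas top [520.8 -42. ]
cas top [543.  -41.2]
side wallA -y [ 504.9 -137.9]
side wallA -y [ 519.9 -139. ]
side wallB -y [ 551.6 -135.1]
side wallB -y [ 565.5 -136.1]
side casbot [ 524.2 -125. ]
side casbot [ 549.4 -125.6]
side castop [ 524.  -126.3]
side castop [ 546.1 -127.3]
```

The two views agree along y, and across the slot the cassette needs about +1.5 mm in x. I'll lower it and watch the force.

Request:
send_rows(
  rows=[
    {"x": 1.5, "y": 0, "z": 0, "roll": 0, "hand": 15},
    {"x": 0, "y": 0, "z": -8, "roll": 0, "hand": 15},
    {"x": 0, "y": 0, "z": -6, "roll": 0, "hand": 15},
    {"x": 0, "y": 0, "z": -6, "roll": 0, "hand": 15},
    {"x": 0, "y": 0, "z": -5, "roll": 0, "hand": 15},
    {"x": 0, "y": 0, "z": 0, "roll": 0, "hand": 15},
  ],
)

```text
time: 5.6
position: [0.5351, -0.0854, 0.1682]
tool_rot: [-2.18, -2.26, 0.002]
ft_force: [0.3, 0.1, -1.6]
grip_width: 0.276
grip_force: 30.0
```

```bash
python3 st.py
```

```text
t 5.6 pos [535.1 -85.4 168.2] closeyaw 2.06 z [-0.002 -0.    -1.   ] F [ 0.3  0.1 -1.6] grip 23.997843888368692 29.981442014104687 q [-0.42  0.21  0.6   1.89 -0.13  1.08  0.26]
```

Request:
send_rows(
  rows=[
    {"x": 0, "y": 0, "z": -7, "roll": 0, "hand": 15},
    {"x": 0, "y": 0, "z": -7, "roll": 0, "hand": 15},
    {"x": 0, "y": 0, "z": -6, "roll": 0, "hand": 15},
    {"x": 0, "y": 0, "z": -5, "roll": 0, "hand": 15},
    {"x": 0, "y": 0, "z": -2, "roll": 0, "hand": 15},
    {"x": 0, "y": 0, "z": 0, "roll": 0, "hand": 15},
  ],
)

```text
time: 6.2
position: [0.5355, -0.0855, 0.1419]
tool_rot: [-2.181, -2.261, 0.001]
ft_force: [0.1, -0.2, -1.1]
grip_width: 0.275
grip_force: 30.0
```

Request:
send_rows(
  rows=[
    {"x": 0, "y": 0, "z": -1, "roll": 0, "hand": 15},
    {"x": 0, "y": 0, "z": -1, "roll": 0, "hand": 15},
    {"x": 0, "y": 0, "z": 0, "roll": 0, "hand": 15},
  ],
)

```text
time: 6.5
position: [0.5358, -0.0855, 0.1403]
tool_rot: [2.181, 2.261, 0.0]
ft_force: [0.8, -0.3, -0.9]
grip_width: 0.27
grip_force: 30.0
```

Request:
send_rows(
  rows=[
    {"x": 0, "y": 0, "z": -0.8, "roll": 0, "hand": 15},
    {"x": 0, "y": 0, "z": -0.7, "roll": 0, "hand": 15},
    {"x": 0, "y": 0, "z": 0, "roll": 0, "hand": 15},
  ],
)

```text
time: 6.8
position: [0.5359, -0.0855, 0.1393]
tool_rot: [2.181, 2.261, 0.001]
ft_force: [-2.0, 1.0, 1.6]
grip_width: 0.272
grip_force: 30.0
```

It touches the floor at the expected height (139.3 against 139.2). I'll release and retreat.

Request:
send_rows(
  rows=[
    {"x": 0, "y": 0, "z": 0, "roll": 0, "hand": 30},
    {"x": 0, "y": 0, "z": 0, "roll": 0, "hand": 45},
    {"x": 0, "y": 0, "z": 0, "roll": 0, "hand": 70},
    {"x": 0, "y": 0, "z": 0, "roll": 0, "hand": 70},
    {"x": 0, "y": 0, "z": 10, "roll": 0, "hand": 70},
    {"x": 0, "y": 0, "z": 30, "roll": 0, "hand": 70},
    {"x": 0, "y": 0, "z": 40, "roll": 0, "hand": 70},
    {"x": 0, "y": 0, "z": 40, "roll": 0, "hand": 70},
    {"x": 0, "y": 0, "z": 30, "roll": 0, "hand": 70},
    {"x": 0, "y": 0, "z": 0, "roll": 0, "hand": 70},
  ],
)

```text
time: 7.8
position: [0.538, -0.0862, 0.2944]
tool_rot: [2.177, 2.256, 0.011]
ft_force: [0.4, -0.2, 0.1]
grip_width: 0.801
grip_force: 0.0
```

```bash
python3 st.py
python3 - <<'E'
from h import *
import cv2
a=cv2.resize(get_image("wrist")[60:300,140:420],None,fx=1.4,fy=1.4); b=cv2.resize(get_image("side")[100:300,210:370],None,fx=2.5,fy=2.5,interpolation=cv2.INTER_CUBIC)
o=np.zeros((500,792,3),np.uint8);o[:a.shape[0],:a.shape[1]]=a;o[:,392:]=b
cv2.imwrite("pics/f.png",o)
E
```

```text
t 7.8 pos [538.  -86.2 294.4] closeyaw 2.05 z [ 0.01  0.   -1.  ] F [ 0.4 -0.2  0.1] grip 69.69735743809693 0.0 q [-0.46  0.09  0.61  1.74 -0.06  1.32  0.2 ]
```

View pics/f.png

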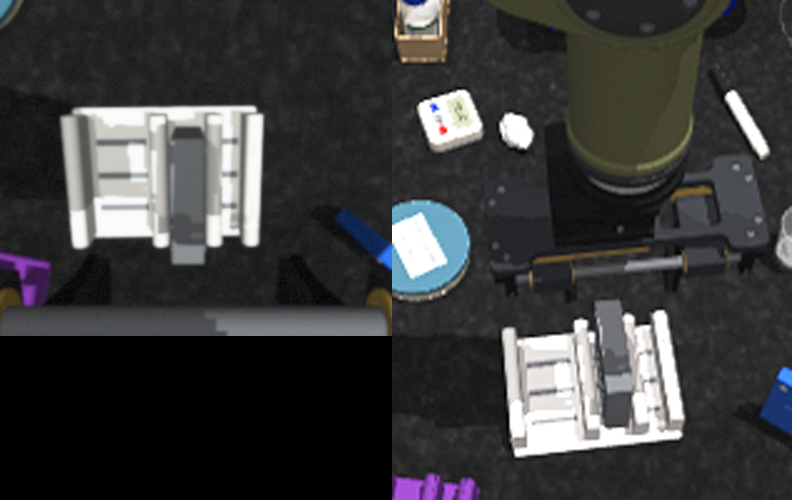

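The picture shows the cassette standing upright in the middle slot, centred along it, and the hand is clear. I'm handing in the job.

```bash
python3 -c "from bench import *; print(close_job())"
```

```text
the job is handed in; nothing more can be done
None
```

The thick (24 mm) cassette stands upright on the floor of the rack's 32 mm middle slot, centred along it; it is released, the thin one was never touched, and the job was handed in at about 8 s.

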